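# Call the microscope stage and show which dish is next

### The job

Call the microscope stage to its loading position: with a fingertip press the oblong key of the stage handset right down and let it come up again. Then show your colleague which dish to load by pointing at the smallest lidded dish on the tray: bring the fingertips to within a few centimetres above the middle of its lid without touching it, keep still there for two seconds or more, and finish still pointing. Press no other control, pick nothing up, and leave the dishes and everything else on the bench as they are.

Things in the scene. Friction and masses are not known exactly. Their poses are not given: they have to be found in the camera images.
- handset: stage handset, fixed to the bench left or right of the tray, turned up to 0.4 rad: light grey wedge, 190 (x) x 130 mm (y), its top sloping at 0.14 rad from 49 mm high at the back down to 23 mm at the front (-x, user's side). Origin under its centre. Oblong key front right (-x, -y), round key front left, four small keys in a row midway, joystick back left, focus knob back right
- load_key_top (a point): centre of the top face of the oblong key, the only long key of the handset: dark plastic, 40 mm along the handset's y by 18 mm along its x, standing 7 mm out of the panel, its top sloping with the panel. This point moves down with the key
- load_key (a joint): travel of the oblong key: 0 = up, 0.004 m = fully down, square to the panel; a spring returns it. It takes about 1 N to start it and 4 N to hold it fully down; it then stops hard, still 3 mm above the panel
- round_key (a joint): round dark key, 18 mm across, standing 7 mm out of the panel at its front left, 66 mm from the oblong key; 0 = up, 0.004 m = fully down; not to be pressed
- small_key0 (a joint): one of four small dark square keys, 11 mm wide, in a row across the middle of the handset's panel; 0 = up, 0.004 m = fully down; not to be pressed
- small_key1 (a joint): one of four small dark square keys, 11 mm wide, in a row across the middle of the handset's panel; 0 = up, 0.004 m = fully down; not to be pressed
- small_key2 (a joint): one of four small dark square keys, 11 mm wide, in a row across the middle of the handset's panel; 0 = up, 0.004 m = fully down; not to be pressed
- small_key3 (a joint): one of four small dark square keys, 11 mm wide, in a row across the middle of the handset's panel; 0 = up, 0.004 m = fully down; not to be pressed
- joystick: the handset's dark joystick, 56 mm tall, at the back left of the panel, about 130 mm from the oblong key; origin at its foot; not to be touched
- focus_knob: the handset's dark round focus knob, 42 mm across and 23 mm high, at the back right of the panel, 98 mm behind the oblong key; origin at its foot; not to be touched
- tray: grey plastic transport tray, fixed to the bench, 172 mm (its x) by 246 mm (its y), outer rim 12 mm high, walls 4 mm, floor 4 mm thick; origin under its centre. Five lidded dishes stand on it, in two rows, in any order; one place is empty
- small_dish_top (a point): centre of the top of the lid of the smallest dish, the one to point at: lidded round culture dish of milky plastic, 38 mm across and 12 mm high (the other four are 60 mm across, 16 mm high, at least 70 mm away centre to centre), very light and loose on the tray. z of this point's frame is up
- small_dish: the same smallest dish; origin under its centre; must not be touched or moved
- dish_a: one of four identical larger lidded round culture dishes on the tray, milky plastic, 60 mm across, 16 mm high, loose; origin under its centre; to be left alone
- dish_b: one of four identical larger lidded round culture dishes on the tray, milky plastic, 60 mm across, 16 mm high, loose; origin under its centre; to be left alone
- dish_c: one of four identical larger lidded round culture dishes on the tray, milky plastic, 60 mm across, 16 mm high, loose; origin under its centre; to be left alone
- dish_d: one of four identical larger lidded round culture dishes on the tray, milky plastic, 60 mm across, 16 mm high, loose; origin under its centre; to be left alone
- flask: loose flat culture flask of milky plastic with a blue screw cap, lying on its broad side on the bench, 97 mm long, 50 mm wide, 24 mm high, beyond the tray and handset; origin under it near its middle; to be left alone
- marker: loose marker pen, black and grey, 128 mm long, 13 mm thick, lying on the bench at the left; origin under its middle; to be left alone
- tip_box: loose open box of pipette tips, 118 x 80 mm, 54 mm high, clear with a blue deck, on the bench at the right; origin under its centre; to be left alone
- spray_bottle: loose white bottle, 60 mm across, 165 mm high, on the bench at the far right; origin under its centre; to be left alone
Not all that is in view belongs to the job. What is shaped like the small_dish but black or purple is not meant.

How it is judged:
By the outcome, as a careful person would: the job done as asked, in the order asked, and still so for the second after the job is handed in, with the robot touching nothing.
It also fails if it takes over 42 s, if anything falls off the work surface, if the arm or the gripper's body presses on something with over 40 N, if the wrist force passes 120 N, or if a joint passes its speed limit or range.

### The arm

A 6-joint arm with a two-finger parallel gripper is mounted at the origin on the work surface. World frame = base frame: x ahead of the robot, y to its left, z up, the work surface at z = 0. Lengths are in mm, angles in rad, forces in N, time in s.
With the tool pointing down it reaches from about 225 to 725 mm from the base axis. Payload 3.1 kg.
Tool frame: the origin (TCP) lies midway between the tips of the shut fingers; the grasp point (between the pads) lies 19 mm behind it; z points along the fingers, y is the line along which they close (so a half turn about z gives the same grasp; the last joint's range is limited). The gripper opens to 85 mm and grips with 20 to 120 N. Pads are 22 mm wide; open, the fingers measure 114 mm over their backs; the gripper's body (76 mm by 85 mm) begins 54 mm behind the grasp point. The pads swing forward as they close: fully open they stand 13 mm farther back than shut.
Start: joints at [-1.399, 0.048, 0.099, 1.622, 0, 1.443], TCP at [155.033, -501.58, 201.112] pointing down, gripper open.
Joint ranges: [-2.91, 2.91], [-0.99, 1.94], [-1.21, 1.42], [-2.12, 2.29], [-1.49, 1.47], [-3.14, 3.14]. Speed limits (rad/s): [2.79, 2.79, 3.14, 3.14, 3.14, 3.14].

### API

Orientations are given as a unit quaternion [w, x, y, z].
In Python, from cell import get_obs, camera, camera_model, sign_off, silhouettes gives the robot as it stands.
- The arm moves only by the tool arm_command, never from a script. Its arguments are lists of equal length, an entry for each row: "translation": the shift along the world's x, y, z each as a share of 100 mm, from -1 to 1, a list of three; "rot": the turn, a rotation vector about the world's x, y, z each as a share of 180 degrees, from -1 to 1, a list of three; "grip": the gripper command: -1 is fully open, 1 is shut, values between are in proportion. A call has 1 to 20 rows; each row is the pose to reach, as a shift and turn from the pose commanded when the call began, turning the shorter way round; what a row does not reach only later rows make up. A row lasts 1/8 s, in which the tool goes at most 62.5 mm and 10.7 degrees, less where a joint would pass 70% of its speed; a pose out of reach is approached as far as the arm can. A call with a number of a shift or a turn outside -1 to 1 is refused whole. A call with a gripper value outside its range is refused whole. The fingers move at their own pace and stop on an object; "squeeze" is the grip in N (left out, the last holds). Time passes only in rows, so rows that repeat a pose let the fingers close. It gives the time, the measured TCP pose, the force, the opening and the grip force at its end, in the units of the state.
- get_obs(): the state, without advancing time (a new reading comes with each control period).
- camera(name): name is "side" or "top" or "wrist"; returns (picture, depth): 400x640x3 uint8, red, green, blue; 400x640 float32, mm along the optical axis (not along the pixel's ray), 0 where there is no reading.
- camera_model(name): a dict with "intrinsics" (3x3 intrinsics, pixels), "world_to_cam" (4x4, takes a point from world to camera coordinates). Camera axes: x right, y up, looking along -z (the intrinsics and any distortion apply to the point x, -y, -z); pixel columns grow to the right and rows downward; lengths in mm; the calibration is good to about 2 mm. A picture is of the moment at which its call begins: read the wrist's pose just before it. camera_model takes no time and is no camera call; for the wrist camera it gives the pose at the moment of the call.
- sign_off(): hands the job in; it is judged then, once.
Trained networks look in the newest picture that a camera, given by its name, has taken for a name from the list of things; names that differ only in an ending like _2 or _b are one class to them, and where a whole thing is asked for, a point or a joint stands for the part that bears it (a point fixed in the world has none). Each returns a list of dicts, best first, with "conf" (0 to 1); they miss things now and then, are a little off and sometimes report something else, mostly with a low value. They report only what shows in the picture. A call takes as long as a camera call. They do not tell look-alikes from the thing itself.
- silhouettes(label, camera): "pixels" (400x640 bool, what is visible of it) and "location" ([column, row] in pixels, amid what is visible of it).
The state is a dict: "time_s": time; "joint_positions": joint angles; "joint_velocities": joint speeds; "effort": joint torques, N m; "position": TCP position; "tool_rot": TCP orientation; "contact_force": force on the tool from outside, world axes, zero at the start; "ft_torque": the same for the moment, N m; "width": opening from 0.0 (shut) to 1.0 (fully open); "grip_force": force on a finger pad.
Only numpy, scipy, OpenCV 4.12 (cv2) and the standard library are available. Lean on these libraries where they do the work, as an engineer would, in place of code of your own. Each camera call takes 0.05 s, during which the arm holds its last target. There are 200 camera calls.

## Working session

There is one attempt and no reset: what is moved stays moved. The work goes in short steps, Python scripts to look and compute and a tool call to move; the robot and the scene stay as the last step left them, time stands still between calls to the robot, and variables do not carry over. Pictures are saved under pics/ and viewed, at most 12 in all, crops included, and the job is handed in when it is done.

Besides the shell and the picture viewer there is one more tool, called by a JSON object that holds its "method" and its "body". arm_command: Moves the arm, as the interface text tells. Its arguments: {"type":"object","properties":{"translation":{"type":"array"},"rot":{"type":"array"},"grip":{"type":"array"},"squeeze":{"type":"number"}},"required":["translation","rot","grip"]}

```bash
mkdir -p pics; cat > h.py <<'E'
import numpy as np, cv2
from cell import get_obs, camera, camera_model, sign_off, silhouettes
def world(name, px, depth, M=None):
    m=M or camera_model(name); K=np.array(m["intrinsics"]); T=np.array(m["world_to_cam"])
    px=np.atleast_2d(px).astype(float); d=np.atleast_1d(depth)
    x=(px[:,0]-K[0,2])/K[0,0]*d; y=(px[:,1]-K[1,2])/K[1,1]*d
    return (np.c_[x,-y,-d,np.ones(len(d))]@np.linalg.inv(T).T)[:,:3]
def proj(name,P):
    m=camera_model(name); K=np.array(m["intrinsics"]); T=np.array(m["world_to_cam"])
    c=np.c_[np.atleast_2d(P),np.ones(len(np.atleast_2d(P)))]@T.T
    return np.c_[K[0,0]*c[:,0]/-c[:,2]+K[0,2],K[1,1]*-c[:,1]/-c[:,2]+K[1,2]]
E
python3 - <<'E'
from h import *
o=get_obs();print(o["position"],o["tool_rot"],o["time_s"],camera_model("top"))
p,d=camera("top");cv2.imwrite("pics/top1.png",p[:,:,::-1]);np.save("top_d.npy",d);np.save("top_p.npy",p)
for n in ["small_dish","dish_a","load_key","round_key","focus_knob","joystick","handset","tray"]:
    for s in silhouettes(n,"top")[:6]:
        v,u=np.nonzero(s["pixels"]&(d>0)); 
        if len(u)<3: continue
        w=world("top",np.c_[u,v],d[v,u]); print(n,round(s["conf"],2),np.round(s["location"]),len(u),np.round(np.median(w,0),1),np.round(np.ptp(w,axis=0)))
E
```

```text
[ 154.87811185 -500.89935298  199.92511328] [-1.18515903e-03  9.88791771e-01  1.49296443e-01 -2.70673446e-05] 0.0 {'intrinsics': array([[432.73392187,   0.        , 322.63989466],
       [  0.        , 432.73392187, 202.08546515],
       [  0.        ,   0.        ,   1.        ]]), 'world_to_cam': array([[ 3.66037232e-03, -9.99479701e-01, -3.20457218e-02,
         4.73260300e-01],
       [ 9.82090747e-01, -2.44363240e-03,  1.88392659e-01,
        -5.55246643e+02],
       [-1.88372947e-01, -3.21613942e-02,  9.81570821e-01,
        -1.09467596e+03],
       [ 0.00000000e+00,  0.00000000e+00,  0.00000000e+00,
         1.00000000e+00]])}
small_dish 0.73 [366. 280.] 165 [ 352.8 -111.    11.2] [37. 37. 18.]
small_dish 0.7 [449. 231.] 133 [ 483.2 -340.9   11.4] [34. 34. 11.]
small_dish 0.57 [386. 245.] 148 [ 456.1 -166.1   14.6] [35. 35. 17.]
small_dish 0.51 [393. 282.] 166 [ 350.3 -184.1   10.8] [34. 34. 23.]
dish_a 0.87 [382. 212.] 385 [ 536.4 -161.8   19.1] [58. 62. 24.]
dish_a 0.65 [414. 238.] 402 [ 458.5 -239.9   19. ] [57. 59. 22.]
dish_a 0.65 [378. 230.] 3850 [ 500.7 -150.     3.2] [182. 251.  28.]
dish_a 0.6 [411. 205.] 415 [ 543.7 -240.    18.7] [62. 65. 26.]
dish_a 0.59 [352. 243.] 388 [457.8 -88.1  19. ] [59. 57. 27.]
load_key 0.39 [271. 240.] 80 [461.8 144.3  33.5] [16. 36. 16.]
load_key 0.37 [327. 137.] 481 [746.8 -18.1  22.4] [87. 70. 29.]
focus_knob 0.52 [278. 196.] 189 [554.3 120.7  60.8] [38. 39. 26.]
joystick 0.52 [255. 190.] 174 [579.1 176.   53.9] [37. 40. 65.]
handset 0.59 [267. 214.] 3353 [531.1 158.1  35. ] [254. 162. 108.]
tray 0.88 [380. 228.] 4322 [ 500.4 -151.9    3.2] [189. 254.  34.]
tray 0.59 [383. 212.] 364 [ 535.9 -161.8   19.1] [58. 60. 16.]
```

View pics/top1.png

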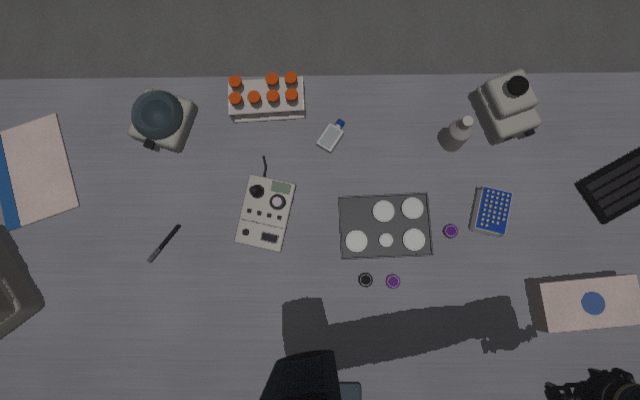

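```bash
python3 - <<'E'
from h import *
p=np.load("top_p.npy")
c=cv2.resize(p[160:310,220:470,::-1],None,fx=3.2,fy=3.2,interpolation=cv2.INTER_CUBIC);cv2.imwrite("pics/crop1.png",c)
E
```

```text
(no output)
```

View pics/crop1.png

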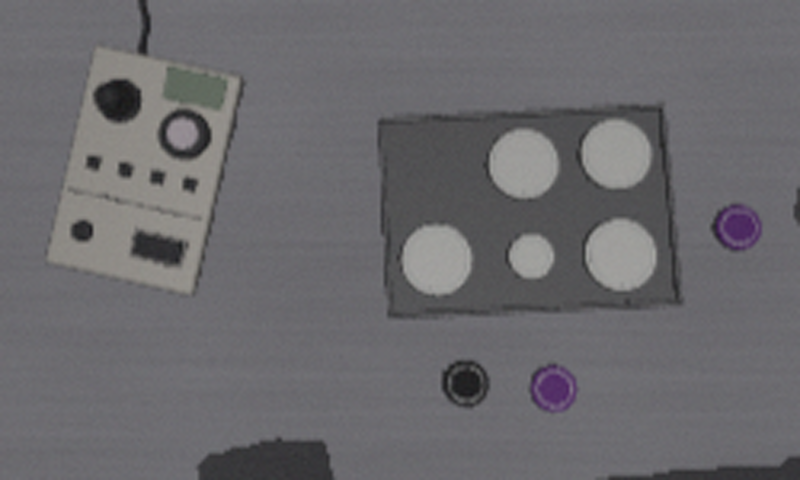

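Targets in the full top picture: the oblong key is at (270,238). It could be confused with the round key (246,232), the small keys (row at about y=213) and the flask (327,137).
The small milky dish is at (386,240). Its look-alikes are the black one (366,280), the purple ones (393,282) and (450,231), and the four larger dishes. The crop confirms both choices.

I'll move towards the handset at z≈200 with the fingers shutting.

{"method": "arm_command", "body": {"translation": [[0.22,0.46,0],[0.44,0.92,0],[0.44,0.92,0]], "rot": [[0,0,-0.05],[0,0,-0.1],[0,0,-0.16]], "grip": [1,1,1]}}

```text
time_s: 0.82
position: [200.2, -406.8, 201.4]
tool_rot: [-0.0, 0.995, -0.102, 0.0]
contact_force: [0.8, -0.5, -0.1]
width: 0.376
grip_force: 0.0
```

{"method": "arm_command", "body": {"translation": [[0.22,0.46,0],[0.44,0.92,0]], "rot": [[0,0,0],[0,0,0]], "grip": [1,1]}}

```text
time_s: 1.08
position: [243.4, -316.6, 201.1]
tool_rot: [0.0, 0.995, -0.102, 0.0]
contact_force: [0.7, 0.5, 0.4]
width: -0.001
grip_force: 0.0
```

{"method": "arm_command", "body": {"translation": [[0.22,0.46,0],[0.44,0.92,0]], "rot": [[0,0,0],[0,0,0]], "grip": [1,1]}}

```text
time_s: 1.32
position: [287.6, -224.3, 201.3]
tool_rot: [0.0, 0.995, -0.101, 0.001]
contact_force: [0.1, 0.3, -0.7]
width: 0.001
grip_force: 0.0
```

{"method": "arm_command", "body": {"translation": [[0.22,0.46,0],[0.44,0.92,0]], "rot": [[0,0,0],[0,0,0]], "grip": [1,1]}}

```text
time_s: 1.58
position: [331.6, -132.2, 201.4]
tool_rot: [0.0, 0.995, -0.101, 0.001]
contact_force: [1.6, 0.2, 0.1]
width: 0.0
grip_force: 0.0
```

{"method": "arm_command", "body": {"translation": [[0.22,0.46,0],[0.44,0.92,0]], "rot": [[0,0,0],[0,0,0]], "grip": [1,1]}}

```text
time_s: 1.82
position: [375.7, -40.0, 201.5]
tool_rot: [0.0, 0.995, -0.101, 0.001]
contact_force: [0.7, -0.3, 0.0]
width: 0.0
grip_force: 0.0
```

{"method": "arm_command", "body": {"translation": [[0.22,0.46,0],[0.44,0.92,0],[0.44,0.92,0],[0.44,0.92,0]], "rot": [[0,0,0],[0,0,0],[0,0,0],[0,0,0]], "grip": [1,1,1,1]}}

```text
time_s: 2.33
position: [412.6, 12.7, 201.1]
tool_rot: [-0.016, 0.997, -0.079, 0.001]
contact_force: [-0.4, 0.3, 0.2]
width: -0.001
grip_force: 0.0
```

```bash
python3 - <<'E'
from h import *
from scipy.spatial.transform import Rotation as R
o=get_obs();print(o["position"],o["tool_rot"],o["time_s"],o["width"],o["contact_force"])
M=camera_model("wrist");p,d=camera("wrist");cv2.imwrite("pics/w1.png",p[:,:,::-1]);np.save("w_d.npy",d);np.save("w_p.npy",p)
for n in ["load_key","round_key","focus_knob","joystick","handset","small_key0"]:
    for s in silhouettes(n,"wrist")[:6]:
        v,u=np.nonzero(s["pixels"]&(d>0)); 
        if len(u)<3: continue
        w=world("wrist",np.c_[u,v],d[v,u],M)
        r=cv2.minAreaRect(w[:,:2].astype(np.float32)); print(n,round(s["conf"],2),np.round(s["location"]),len(u),np.round(np.median(w,0),1),r)
print(world("wrist",[[320,200]],[300],M))
E
```

```text
[412.56290068  12.68932218 201.14447687] [-1.58787848e-02  9.96751500e-01 -7.89551270e-02  6.31343933e-04] 2.325 -0.001048376044570785 [-0.43478656  0.27218857  0.20393021]
load_key 0.85 [193. 139.] 712 [465.5 144.6  35.5] ((464.7086181640625, 145.68695068359375), (39.92534637451172, 19.40742301940918), 77.40178680419922)
round_key 0.5 [130. 137.] 264 [479.7 208.   35.4] ((479.6338806152344, 209.526123046875), (17.532424926757812, 16.536407470703125), 78.52494812011719)
focus_knob 0.89 [175.  32.] 2246 [557.1 119.4  63.4] ((561.4268798828125, 125.59645080566406), (51.176971435546875, 42.09262466430664), 43.262691497802734)
joystick 0.61 [128. 139.] 277 [479.8 207.9  35.4] ((479.25811767578125, 209.5769805908203), (16.38422203063965, 18.248016357421875), 21.500080108642578)
joystick 0.6 [105.  14.] 1796 [580.4 174.8  62. ] ((586.88037109375, 202.3677520751953), (83.01201629638672, 25.04640007019043), 81.21329498291016)
handset 0.75 [166.  79.] 22694 [529.1 157.5  37.1] ((512.7926635742188, 170.41851806640625), (165.31430053710938, 169.3609161376953), 84.94660949707031)
small_key0 0.67 [113.  72.] 146 [536.6 200.   40.4] ((536.8661499023438, 201.17373657226562), (11.932576179504395, 10.9056978225708), 80.31645202636719)
small_key0 0.66 [172.  81.] 144 [524.5 145.9  40.6] ((524.694580078125, 146.27857971191406), (11.116162300109863, 11.259602546691895), 70.15557861328125)
small_key0 0.58 [201.  83.] 143 [518.3 118.3  40.5] ((518.2872314453125, 119.17704010009766), (10.944091796875, 11.154704093933105), 78.1395492553711)
small_key0 0.44 [419. 111.] 2802 [458.9 -86.7  21.9] ((458.1092224121094, -86.89820861816406), (58.74025344848633, 58.35596466064453), 46.765174865722656)
small_key0 0.15 [130. 136.] 287 [480.2 208.2  35.4] ((479.9576416015625, 209.8567657470703), (18.213228225708008, 17.366050720214844), 81.56641387939453)
[[399.3614831   21.41638605  89.4928223 ]]
```

```bash
python3 - <<'E'
from h import *
o=get_obs();print(np.round(o["joint_positions"],3),np.round(o["effort"],2),np.round(o["joint_velocities"],3))
E
```

```text
[-0.159 -0.247 -0.173  1.645  0.032  3.141] [-1.000e-02 -2.254e+01  3.193e+01  1.000e-02  1.100e-01  0.000e+00] [0.002 0.004 0.003 0.    0.002 0.   ]
```

View pics/w1.png

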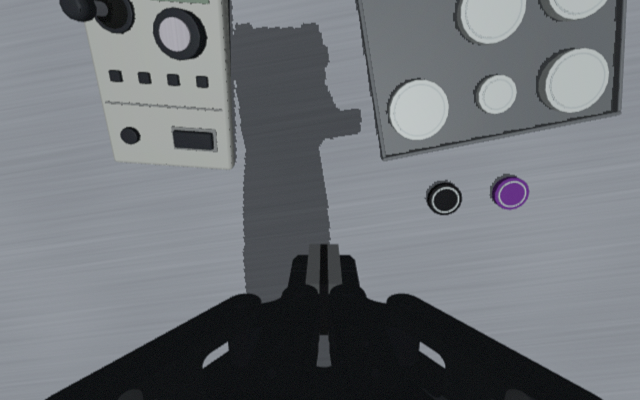

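```bash
python3 - <<'E'
from h import *
M=camera_model("wrist");print("cam",np.linalg.inv(M["world_to_cam"])[:3,3])
d=np.load("w_d.npy")
for v in (246,250,256,265): 
    u=np.array([u for u in range(290,370) if 0<d[v,u]<220]); 
    if len(u): w=world("wrist",np.c_[u,np.full(len(u),v)],d[v,u],M);print(v,u[0],u[-1],np.round(w[[0,len(u)//2,-1]],1))
from scipy.spatial.transform import Rotation as R
o=get_obs();q=o["tool_rot"];r0=R.from_quat([*q[1:],q[0]])
psi=1.35;hz=-0.22
# tool z: handset frame (sin.14,0,-cos.14)
z=R.from_euler('z',hz).apply([np.sin(.14),0,-np.cos(.14)])
x=R.from_euler('z',hz).apply([0,1,0]); y=np.cross(z,x)
rt=R.from_matrix(np.c_[x,y,z]); print((rt*r0.inv()).as_rotvec()/np.pi, rt.as_quat()[[3,0,1,2]], z)
E
```

```text
cam [487.48545404  -4.82904895 375.28265959]
246 309 338 [[424.7  16.2 238.3]
 [424.2   9.4 239.2]
 [422.9   3.3 238.5]]
250 309 338 [[425.4  15.7 243.9]
 [423.4   9.4 241.7]
 [423.1   3.3 242.8]]
256 297 350 [[422.   21.9 241.3]
 [423.9   9.2 248.5]
 [418.6  -1.5 241.2]]
265 292 355 [[421.9  23.2 249. ]
 [423.5   9.  255.4]
 [417.6  -3.1 247.9]]
[-0.04991399 -0.03405487  0.4791362 ] [0.05458746 0.77854674 0.62367698 0.04372884] [ 0.13617977 -0.03045244 -0.990216  ]
```

{"method": "arm_command", "body": {"translation": [[0.05,0.1,0],[0.1,0.2,0],[0.15,0.3,0],[0.2,0.4,0],[0.25,0.5,-0.1],[0.3,0.6,-0.2],[0.35,0.7,-0.3],[0.4,0.8,-0.4],[0.4,0.8,-0.5],[0.4,0.8,-0.5],[0.4,0.8,-0.5]], "rot": [[-0.005,-0.003,0.05],[-0.01,-0.007,0.1],[-0.015,-0.01,0.15],[-0.02,-0.014,0.2],[-0.025,-0.017,0.25],[-0.03,-0.02,0.3],[-0.035,-0.024,0.35],[-0.04,-0.028,0.4],[-0.045,-0.031,0.45],[-0.05,-0.034,0.48],[-0.05,-0.034,0.48]], "grip": [1,1,1,1,1,1,1,1,1,1,1]}}

```text
time_s: 4.05
position: [452.6, 93.0, 151.0]
tool_rot: [0.055, 0.778, 0.625, 0.043]
contact_force: [0.7, 0.3, 0.1]
width: -0.001
grip_force: 0.0
```

```bash
cat > look.py <<'E'
from h import *
from scipy.spatial.transform import Rotation as R
o=get_obs();print(np.round(o["position"],1),np.round(o["tool_rot"],4),o["time_s"],np.round(o["joint_positions"],2))
q=o["tool_rot"];r0=R.from_quat([*q[1:],q[0]])
z=R.from_euler('z',-.22).apply([np.sin(.14),0,-np.cos(.14)]);x=R.from_euler('z',-.22).apply([0,1,0])
print("rot left",(R.from_matrix(np.c_[x,np.cross(z,x),z])*r0.inv()).as_rotvec()/np.pi)
M=camera_model("wrist");p,d=camera("wrist");cv2.imwrite("pics/w2.png",p[:,:,::-1])
for n in ["load_key","round_key"]:
    for s in silhouettes(n,"wrist")[:3]:
        v,u=np.nonzero(s["pixels"]&(d>0)); 
        if len(u)<3: continue
        w=world("wrist",np.c_[u,v],d[v,u],M)
        r=cv2.minAreaRect(w[:,:2].astype(np.float32)); print(n,round(s["conf"],2),np.round(s["location"]),len(u),np.round(np.median(w,0),1),r)
E
python3 look.py
```

```text
[452.6  93.  151. ] [0.0547 0.7778 0.6246 0.0434] 4.05 [ 0.09 -0.28 -0.31  1.41 -0.04  1.88]
rot left [ 0.00024036 -0.00015446 -0.00073252]
load_key 0.71 [376.  70.] 155 [530.6 173.9  40.7] ((530.4664916992188, 173.72161865234375), (10.299213409423828, 9.678221702575684), 80.75849151611328)
load_key 0.65 [303. 120.] 1049 [465.5 146.4  35.6] ((465.9591064453125, 145.5929718017578), (39.90156936645508, 19.392675399780273), 77.78335571289062)
round_key 0.63 [303.  35.] 449 [479.8 210.2  35.6] ((479.9858093261719, 210.76089477539062), (18.95123863220215, 16.55320930480957), 80.11854553222656)
```

View pics/w2.png

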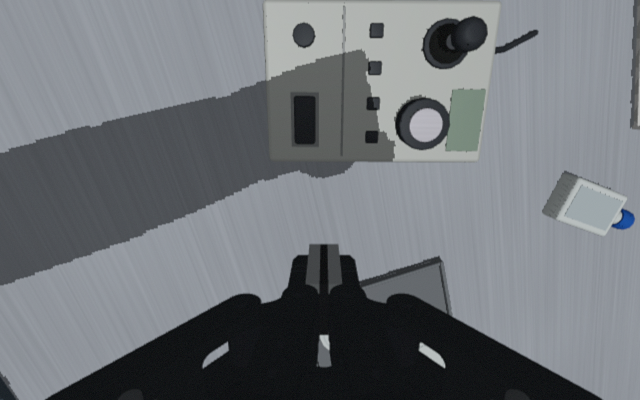

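{"method": "arm_command", "body": {"translation": [[0.1,0.53,0],[0.1,0.53,-0.4],[0.1,0.53,-0.8],[0.1,0.53,-0.95],[0.1,0.53,-0.95],[0.1,0.53,-0.95]], "rot": [[0,0,0],[0,0,0],[0,0,0],[0,0,0],[0,0,0],[0,0,0]], "grip": [1,1,1,1,1,1]}}

```text
time_s: 4.95
position: [464.7, 146.3, 58.2]
tool_rot: [0.056, 0.778, 0.625, 0.045]
contact_force: [-0.2, -0.0, -0.3]
width: -0.001
grip_force: 0.0
```

```bash
sed -i 's/w2.png/w3.png/' look.py; python3 look.py; python3 - <<'E'
from h import *
o=get_obs();p,d=camera("side");c=proj("side",[465.6,145.5,35.5])[0];t=proj("side",o["position"])[0];print(c,t)
x,y=int(c[0]),int(c[1]);x0=max(0,min(640-160,x-80));y0=max(0,min(280,y-60))
cv2.imwrite("pics/s1.png",cv2.resize(p[y0:y0+120,x0:x0+160,::-1],None,fx=4,fy=4,interpolation=cv2.INTER_CUBIC));print(x0,y0)
E
```

```text
[464.7 146.3  58.2] [0.0556 0.7775 0.6248 0.045 ] 4.95 [ 0.21 -0.18 -0.41  1.21 -0.06  1.99]
rot left [ 5.83010658e-05  9.80621032e-04 -9.74620246e-04]
load_key 0.78 [315. 216.] 1606 [465.4 148.5  35.7] ((463.6347351074219, 145.98190307617188), (41.335975646972656, 19.97826385498047), 77.36109161376953)
load_key 0.69 [414. 153.] 336 [530.1 174.6  40.6] ((530.8104858398438, 174.1116943359375), (11.218500137329102, 11.50400447845459), 77.7761459350586)
round_key 0.85 [320. 113.] 776 [479.7 210.7  35.7] ((480.2164306640625, 209.96865844726562), (16.82927703857422, 18.267101287841797), 32.57780075073242)
round_key 0.58 [532. 130.] 5494 [579.9 183.2  62.5] ((629.8529663085938, 166.22569274902344), (37.526641845703125, 124.30007934570312), 71.71261596679688)
round_key 0.38 [408. 200.] 327 [524.2 147.6  40.6] ((525.3883666992188, 146.1876220703125), (12.454137802124023, 13.002951622009277), 76.7667007446289)
[271.67836571 174.95853524] [270.80982855 169.02819218]
191 114
```

View pics/s1.png

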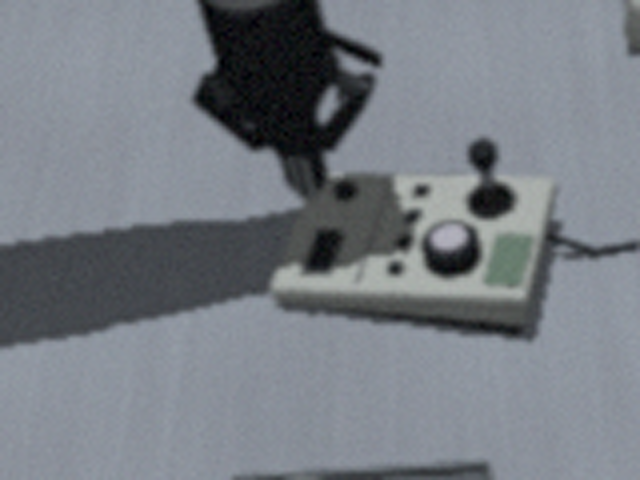

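View pics/w3.png

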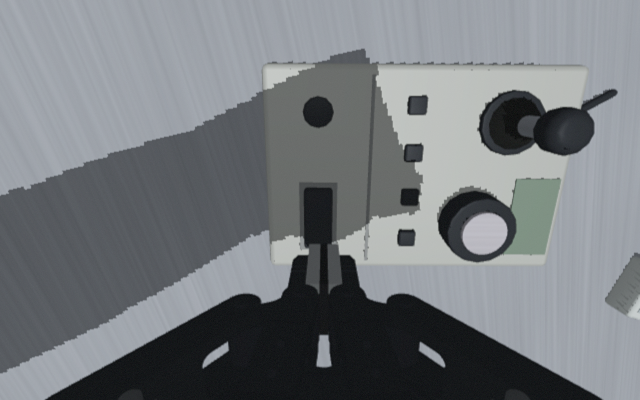

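```bash
python3 - <<'E'
from h import *
from scipy.spatial.transform import Rotation as R
o=get_obs();q=o["tool_rot"];r0=R.from_quat([*q[1:],q[0]]);P=np.array(o["position"]);print(P,o["width"])
for n in ("side","wrist","top"):
    M=camera_model(n);p,d=camera(n);v,u=np.nonzero(d>0);w=world(n,np.c_[u,v],d[v,u],M)
    t=r0.inv().apply(w-P); k=(np.abs(t[:,0])<20)&(np.abs(t[:,1])<20)&(t[:,2]>-80)&(t[:,2]<16)
    t=t[k];print(n,len(t),"proj",proj(n,P)); 
    for i in np.argsort(-t[:,2])[:400:25]: print(np.round(t[i],1),u[k][i],v[k][i])
E
```

```text
[464.33014369 146.26213893  57.86734992] 0.004468412517601267
side 141 proj [[270.71821232 169.12110183]]
[ -8.   -5.3 -30. ] 266 163
[-10.3  -4.7 -43.1] 265 160
[-11.3   6.2 -51.4] 268 158
[ -7.6 -10.6 -58.8] 262 155
[-15.6   5.6 -69.3] 266 154
[ -8.  -17.8 -76.7] 258 150
wrist 4558 proj [[323.07644535 234.76161532]]
[ 10.    5.8 -34.6] 335 245
[ 10.9   6.2 -36.6] 336 245
[ 10.4  -1.9 -37.4] 318 247
[  6.7   9.3 -37.9] 343 255
[ 10.8   7.  -38.4] 338 247
[  7.2   8.8 -39. ] 342 255
[  6.4  -8.1 -39.5] 304 257
[ 10.6  -1.9 -39.9] 318 249
[ 11.2  -2.3 -40.3] 317 248
[  6.6  11.4 -40.7] 348 258
[  6.4   9.1 -41.2] 343 259
[ 10.9   4.7 -41.6] 333 250
[  6.3  -8.4 -42. ] 303 260
[  6.   11.7 -42.4] 349 261
[  6.7  -9.3 -42.8] 301 260
[ 10.8   6.8 -43.2] 338 252
top 0 proj [[266.7821469  236.04715091]]
```

{"method": "arm_command", "body": {"translation": [[0.0,0,-0.1],[0.01,0,-0.18],[0.01,0,-0.18],[0.01,0,-0.18]], "rot": [[0,0,0],[0,0,0],[0,0,0],[0,0,0]], "grip": [1,1,1,1]}}

```text
time_s: 5.8
position: [463.9, 146.1, 37.9]
tool_rot: [0.055, 0.777, 0.625, 0.043]
contact_force: [0.3, -0.8, 0.5]
width: -0.002
grip_force: 0.0
```

{"method": "arm_command", "body": {"translation": [[0,0,-0.02],[0,0,-0.03],[0,0,-0.03]], "rot": [[0,0,0],[0,0,0],[0,0,0]], "grip": [1,1,1]}}

```text
time_s: 6.18
position: [464.0, 146.1, 35.1]
tool_rot: [0.055, 0.777, 0.625, 0.043]
contact_force: [-0.2, -0.1, 0.2]
width: 0.003
grip_force: 0.0
```

{"method": "arm_command", "body": {"translation": [[0,0,-0.02],[0,0,-0.03],[0,0,-0.03]], "rot": [[0,0,0],[0,0,0],[0,0,0]], "grip": [1,1,1]}}

```text
time_s: 6.55
position: [463.9, 146.1, 31.9]
tool_rot: [0.055, 0.777, 0.625, 0.043]
contact_force: [0.2, 0.0, -1.1]
width: 0.001
grip_force: 0.0
```

```bash
cat > gap.py <<'E'
from h import *
from scipy.spatial.transform import Rotation as R
import sys
o=get_obs();q=o["tool_rot"];r0=R.from_quat([*q[1:],q[0]]);P=np.array(o["position"]);print(P,o["contact_force"])
for n in ("side","wrist"):
    M=camera_model(n);p,d=camera(n);v,u=np.nonzero(d>0);w=world(n,np.c_[u,v],d[v,u],M)
    t=r0.inv().apply(w-P); k=(np.abs(t[:,0])<14)&(np.abs(t[:,1])<9)&(t[:,2]>-60)
    print(n,[(a,int(((t[k,2]>a)&(t[k,2]<=a+5)).sum())) for a in range(-60,30,5)])
    if n=="side": c=p[114:214,191:321,::-1]; c=cv2.resize(c,None,fx=4,fy=4,interpolation=cv2.INTER_CUBIC)
    else: a=cv2.resize(p[100:300,220:420,::-1],None,fx=2,fy=2)
    if n=="wrist":
        s=[x for x in silhouettes("load_key","wrist")][:2]
        for x in s: print("key",x["conf"],x["location"],np.median(w.reshape(-1,3)[:0],0) if 0 else np.round(np.median(world(n,np.argwhere(x["pixels"])[:,::-1],d[x["pixels"]],M),0),1))
cv2.imwrite(sys.argv[1],np.hstack([cv2.resize(c[:400,:400],(400,400)),a]))
E
python3 gap.py pics/g1.png
```

```text
[463.86594643 146.06132422  31.92068761] [ 0.179659    0.04421663 -1.05736054]
side [(-60, 8), (-55, 8), (-50, 6), (-45, 7), (-40, 9), (-35, 0), (-30, 0), (-25, 0), (-20, 0), (-15, 0), (-10, 2), (-5, 32), (0, 2), (5, 0), (10, 0), (15, 0), (20, 0), (25, 0)]
wrist [(-60, 271), (-55, 266), (-50, 224), (-45, 205), (-40, 128), (-35, 0), (-30, 0), (-25, 0), (-20, 0), (-15, 0), (-10, 11), (-5, 908), (0, 102), (5, 0), (10, 0), (15, 0), (20, 0), (25, 0)]
key 0.91 [324.7, 220.0] [466.9 154.9  35.6]
```

View pics/g1.png

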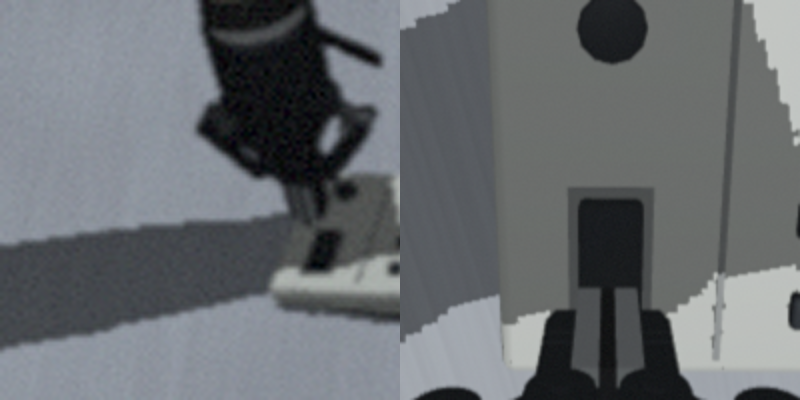

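The key is still up and untouched. Both cameras put the real fingertips about 35 mm behind the reported TCP, so I'll go on down along the tool axis, watching the force.

{"method": "arm_command", "body": {"translation": [[0.02,0,-0.12],[0.05,-0.01,-0.24],[0.05,-0.01,-0.24],[0.05,-0.01,-0.24]], "rot": [[0,0,0],[0,0,0],[0,0,0],[0,0,0]], "grip": [1,1,1,1]}}

```text
time_s: 7.2
position: [468.8, 145.0, 7.7]
tool_rot: [0.055, 0.777, 0.625, 0.043]
contact_force: [0.6, 0.8, -0.1]
width: -0.0
grip_force: 0.0
```

```bash
python3 gap.py pics/g2.png
```

```text
[468.78360062 145.00636181   7.74297895] [ 0.56671638  0.79657308 -0.07651199]
side [(-60, 8), (-55, 6), (-50, 7), (-45, 7), (-40, 7), (-35, 4), (-30, 12), (-25, 5), (-20, 0), (-15, 0), (-10, 0), (-5, 0), (0, 0), (5, 0), (10, 0), (15, 0), (20, 0), (25, 0)]
wrist [(-60, 279), (-55, 248), (-50, 225), (-45, 193), (-40, 127), (-35, 0), (-30, 555), (-25, 0), (-20, 0), (-15, 0), (-10, 0), (-5, 0), (0, 0), (5, 0), (10, 0), (15, 0), (20, 0), (25, 0)]
key 0.76 [319.6, 231.0] [467.9 159.7  35.3]
```

View pics/g2.png

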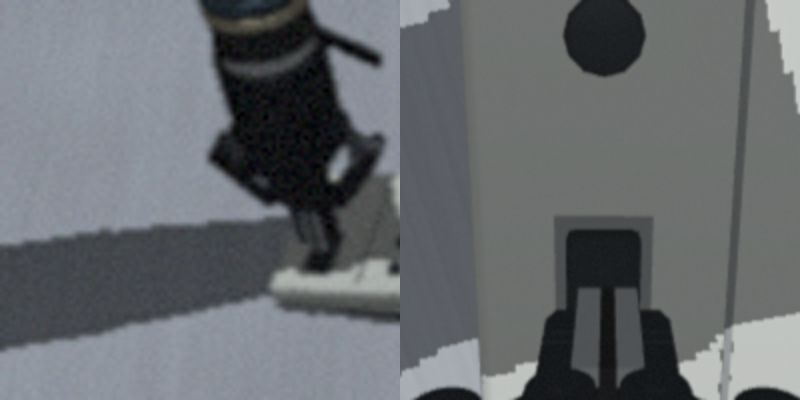

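Wrist view: the fingertips are centred over the oblong key (crop 604,270), with a gap of roughly 5–8 mm. Stepping down.

{"method": "arm_command", "body": {"translation": [[0,0,-0.02],[0,0,-0.04],[0,0,-0.04],[0,0,-0.04]], "rot": [[0,0,0],[0,0,0],[0,0,0],[0,0,0]], "grip": [1,1,1,1]}}

```text
time_s: 7.85
position: [469.2, 145.1, 4.3]
tool_rot: [0.055, 0.777, 0.625, 0.044]
contact_force: [-0.0, -0.6, 1.4]
width: -0.002
grip_force: 0.5
```

{"method": "arm_command", "body": {"translation": [[0,0,-0.01],[0,0,-0.02],[0,0,-0.02],[0,0,-0.02]], "rot": [[0,0,0],[0,0,0],[0,0,0],[0,0,0]], "grip": [1,1,1,1]}}

```text
time_s: 8.35
position: [469.5, 145.1, 2.5]
tool_rot: [0.055, 0.777, 0.625, 0.044]
contact_force: [0.0, -0.9, 2.9]
width: 0.001
grip_force: 1.3
```

{"method": "arm_command", "body": {"translation": [[0,0,-0.01],[0,0,-0.02],[0,0,-0.02],[0,0,-0.02]], "rot": [[0,0,0],[0,0,0],[0,0,0],[0,0,0]], "grip": [1,1,1,1]}}

```text
time_s: 8.85
position: [469.7, 145.1, 0.6]
tool_rot: [0.055, 0.777, 0.625, 0.044]
contact_force: [0.9, -1.5, 4.4]
width: 0.0
grip_force: 2.0
```

```bash
python3 gap.py pics/g3.png
```

```text
[469.66656476 145.05372229   0.58438771] [ 0.90349328 -1.47347737  4.36858234]
side [(-60, 6), (-55, 7), (-50, 9), (-45, 4), (-40, 5), (-35, 9), (-30, 5), (-25, 0), (-20, 0), (-15, 0), (-10, 0), (-5, 0), (0, 0), (5, 0), (10, 0), (15, 0), (20, 0), (25, 0)]
wrist [(-60, 293), (-55, 247), (-50, 229), (-45, 205), (-40, 134), (-35, 449), (-30, 30), (-25, 0), (-20, 0), (-15, 0), (-10, 0), (-5, 0), (0, 0), (5, 0), (10, 0), (15, 0), (20, 0), (25, 0)]
key 0.81 [318.6, 233.4] [468.2 160.   31.7]
```

{"method": "arm_command", "body": {"translation": [[0,0,-0.01],[0,0,-0.02],[0,0,-0.02],[0,0,-0.02]], "rot": [[0,0,0],[0,0,0],[0,0,0],[0,0,0]], "grip": [1,1,1,1]}}

```text
time_s: 9.5
position: [469.8, 145.0, 0.3]
tool_rot: [0.055, 0.777, 0.625, 0.044]
contact_force: [-2.9, -1.7, 13.5]
width: -0.002
grip_force: 6.9
```

The key is on its hard stop (13.5 N). Lifting back along the tool axis.

{"method": "arm_command", "body": {"translation": [[-0.01,0,0.08],[-0.05,0.01,0.4],[-0.13,0.03,0.95],[-0.13,0.03,0.95]], "rot": [[0,0,0],[0,0,0],[0,0,0],[0,0,0]], "grip": [1,1,1,1]}}

```text
time_s: 10.0
position: [458.0, 149.2, 97.2]
tool_rot: [0.056, 0.777, 0.625, 0.047]
contact_force: [0.2, 0.5, 0.4]
width: -0.003
grip_force: 0.0
```

```bash
sed -i 's/w3.png/w4.png/' look.py; python3 look.py; python3 - <<'E'
from h import *
from scipy.spatial.transform import Rotation as R
o=get_obs();q=o["tool_rot"];r0=R.from_quat([*q[1:],q[0]])
x=np.array([np.cos(1.35),np.sin(1.35),0]);z=np.array([0,0,-1.])
print("untilt",(R.from_matrix(np.c_[x,np.cross(z,x),z])*r0.inv()).as_rotvec()/np.pi)
E
```

```text
[458.  149.2  97.2] [0.0557 0.7771 0.6252 0.0465] 10.0 [ 0.22 -0.22 -0.36  1.29 -0.06  2.  ]
rot left [-0.00046977  0.00179783 -0.00139822]
load_key 0.73 [319. 202.] 1210 [465.2 147.6  35.7] ((465.4927978515625, 146.35385131835938), (39.550025939941406, 17.689451217651367), 77.17787170410156)
round_key 0.67 [318. 113.] 493 [479.8 210.6  35.7] ((479.92529296875, 210.24156188964844), (16.040752410888672, 16.874942779541016), 59.336509704589844)
untilt [ 0.00999249  0.04224209 -0.00155358]
```

The key is back up (z 35.7). Now the dish.

{"method": "arm_command", "body": {"translation": [[0,-0.5,0.1],[0,-1,0.1]], "rot": [[0.01,0.042,0],[0.01,0.042,0]], "grip": [1,1]}}

```text
time_s: 10.4
position: [455.4, 47.3, 100.0]
tool_rot: [-0.001, 0.779, 0.627, -0.0]
contact_force: [1.0, -1.3, -0.0]
width: 0.001
grip_force: 0.0
```

{"method": "arm_command", "body": {"translation": [[0,-0.5,0],[0,-1,0]], "rot": [[0,0,0],[0,0,0]], "grip": [1,1]}}

```text
time_s: 10.65
position: [454.0, -52.8, 100.3]
tool_rot: [-0.001, 0.779, 0.627, 0.001]
contact_force: [0.3, -0.0, -0.3]
width: 0.001
grip_force: 0.0
```

{"method": "arm_command", "body": {"translation": [[0,-0.5,0],[0,-1,0],[0,-1,0],[0,-1,0]], "rot": [[0,0,0],[0,0,0],[0,0,0],[0,0,0]], "grip": [1,1,1,1]}}

```text
time_s: 11.15
position: [454.5, -150.9, 101.1]
tool_rot: [-0.001, 0.78, 0.626, 0.001]
contact_force: [-0.6, 0.5, -0.6]
width: -0.002
grip_force: 0.0
```

```bash
cat > dish.py <<'E'
from h import *
import sys
from scipy.spatial.transform import Rotation as R
o=get_obs();q=o["tool_rot"];r0=R.from_quat([*q[1:],q[0]]);P=np.array(o["position"]);print(np.round(P,1),np.round(q,3),o["time_s"],"z",r0.apply([0,0,1]),"tip",P-35.5*r0.apply([0,0,1]))
M=camera_model("wrist");p,d=camera("wrist")
for s in silhouettes("small_dish","wrist")[:4]:
    v,u=np.nonzero(s["pixels"]&(d>0)); w=world("wrist",np.c_[u,v],d[v,u],M);w=w[w[:,2]>np.median(w[:,2])-4]
    print(round(s["conf"],2),np.round(s["location"]),p[v,u].mean(0).round(),np.round(np.median(w,0),1),cv2.minEnclosingCircle(w[:,:2].astype(np.float32)))
p2,_=camera("side");c=proj("side",[456,-166,16])[0].astype(int);x0=np.clip(c[0]-80,0,480);y0=np.clip(c[1]-80,0,240);print(c,x0,y0)
cv2.imwrite(sys.argv[1],np.hstack([cv2.resize(p,(640,400))[:,120:520,::-1],cv2.resize(p2[y0:y0+160,x0:x0+160,::-1],(400,400))]))
E
python3 dish.py pics/d1.png
```

```text
[ 454.5 -150.9  101.1] [-0.001  0.78   0.626  0.001] 11.15 z [ 6.82397030e-04  3.28935034e-03 -9.99994357e-01] tip [ 454.50076226 -151.06046069  136.550927  ]
0.97 [194. 169.] [60. 62. 65.] [ 356.8 -110.3   13.8] ((356.085693359375, -110.95037841796875), 18.96567153930664)
0.82 [216. 250.] [121.  80. 149.] [ 352.8 -182.4   13.8] ((352.0292053222656, -183.23956298828125), 18.981916427612305)
0.81 [336. 207.] [186. 192. 192.] [ 461.3 -165.5   17.8] ((461.1573181152344, -166.6765899658203), 18.85836410522461)
[264 268] 184 188
```

View pics/d1.png

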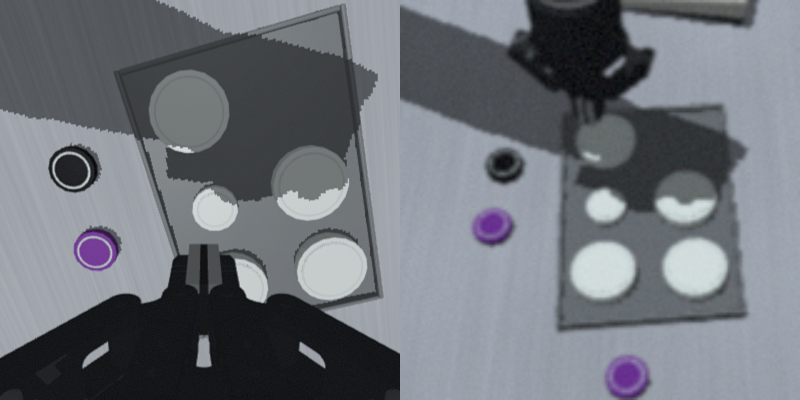

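Candidates in the wrist picture: the milky small dish at (336,207) is the one. The black (194,169) and purple (216,250) look-alikes are off the tray. Lowering to about 20 mm above its lid, allowing for the real tips being about 32 mm behind the reported TCP.

{"method": "arm_command", "body": {"translation": [[0.06,-0.15,0],[0.06,-0.15,-0.35],[0.06,-0.15,-0.65],[0.06,-0.15,-0.85],[0.06,-0.15,-0.85],[0.06,-0.15,-0.85]], "rot": [[0,0,0],[0,0,0],[0,0,0],[0,0,0],[0,0,0],[0,0,0]], "grip": [1,1,1,1,1,1]}}

```text
time_s: 12.05
position: [462.9, -167.4, 19.1]
tool_rot: [0.002, 0.779, 0.627, 0.002]
contact_force: [-0.0, -0.5, 0.1]
width: -0.004
grip_force: 0.0
```

```bash
python3 dish.py pics/d2.png
```

```text
[ 462.9 -167.4   19.1] [0.002 0.779 0.627 0.002] 12.05 z [ 5.95829558e-03 -3.92859509e-04 -9.99982172e-01] tip [ 462.73477858 -167.36282147   54.61666846]
0.75 [156. 284.] [133.  87. 164.] [ 353.5 -181.9   13.7] ((352.0147705078125, -183.0907745361328), 19.333446502685547)
0.58 [113. 175.] [60. 63. 66.] [ 357.3 -110.1   13.7] ((355.88995361328125, -111.06729125976562), 19.39429473876953)
0.57 [318. 224.] [142. 147. 147.] [ 462.1 -162.8   17.7] ((461.240234375, -166.39064025878906), 18.924264907836914)
[264 268] 184 188
```

View pics/d2.png

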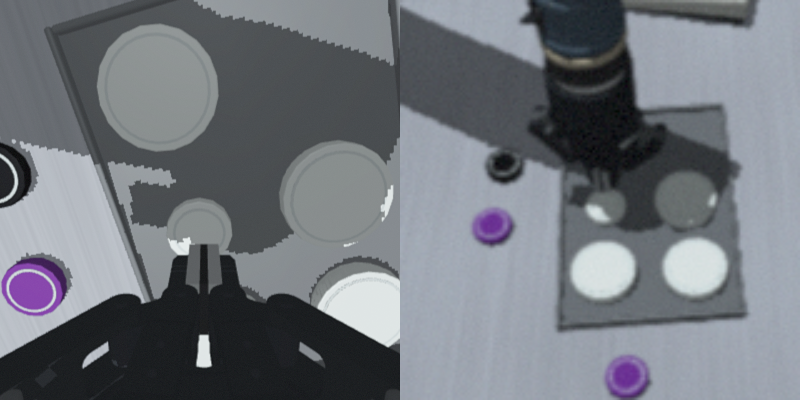

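The tips are over the small dish (wrist crop 198,230), about 35 mm above it. Lowering another 15 mm, then holding still.

{"method": "arm_command", "body": {"translation": [[-0.01,0,-0.05],[-0.01,0,-0.1],[-0.01,0,-0.15],[-0.01,0,-0.15],[-0.01,0,-0.15],[-0.01,0,-0.15]], "rot": [[0,0,0],[0,0,0],[0,0,0],[0,0,0],[0,0,0],[0,0,0]], "grip": [1,1,1,1,1,1]}}

```text
time_s: 12.95
position: [461.2, -167.0, 3.3]
tool_rot: [0.001, 0.779, 0.627, 0.002]
contact_force: [0.7, -0.4, 0.6]
width: -0.003
grip_force: 0.0
```

{"method": "arm_command", "body": {"translation": [[0,0,0],[0,0,0],[0,0,0],[0,0,0],[0,0,0],[0,0,0],[0,0,0],[0,0,0],[0,0,0],[0,0,0],[0,0,0],[0,0,0],[0,0,0],[0,0,0],[0,0,0],[0,0,0],[0,0,0],[0,0,0],[0,0,0],[0,0,0]], "rot": [[0,0,0],[0,0,0],[0,0,0],[0,0,0],[0,0,0],[0,0,0],[0,0,0],[0,0,0],[0,0,0],[0,0,0],[0,0,0],[0,0,0],[0,0,0],[0,0,0],[0,0,0],[0,0,0],[0,0,0],[0,0,0],[0,0,0],[0,0,0]], "grip": [1,1,1,1,1,1,1,1,1,1,1,1,1,1,1,1,1,1,1,1]}}

```text
time_s: 15.45
position: [461.0, -166.9, 3.1]
tool_rot: [0.001, 0.779, 0.627, 0.002]
contact_force: [0.4, -0.2, 0.5]
width: -0.0
grip_force: 0.0
```

```bash
python3 dish.py pics/d3.png; python3 - <<'E'
from h import *
from scipy.spatial.transform import Rotation as R
o=get_obs();q=o["tool_rot"];r0=R.from_quat([*q[1:],q[0]]);P=np.array(o["position"])
M=camera_model("wrist");p,d=camera("wrist");v,u=np.nonzero(d>0);w=world("wrist",np.c_[u,v],d[v,u],M);t=r0.inv().apply(w-P)
k=(np.abs(t[:,0])<14)&(np.abs(t[:,1])<9)&(t[:,2]>-60);print([(a,int(((t[k,2]>a)&(t[k,2]<=a+3)).sum())) for a in range(-60,30,3)])
E
```

```text
[ 461.  -166.9    3.1] [0.001 0.779 0.627 0.002] 15.45 z [ 4.47432037e-03  5.10207906e-04 -9.99989860e-01] tip [ 460.8424236  -166.90386846   38.61887385]
0.78 [100. 180.] [60. 63. 66.] [ 357.4 -110.    13.7] ((355.9430847167969, -110.63825225830078), 19.42106056213379)
0.69 [147. 300.] [136.  88. 166.] [ 353.6 -181.6   13.7] ((352.10894775390625, -183.3319549560547), 19.617916107177734)
0.56 [324. 233.] [136. 142. 142.] [ 463.1 -159.8   17.7] ((461.16290283203125, -165.854736328125), 18.776405334472656)
[264 268] 184 188
[(-60, 178), (-57, 163), (-54, 144), (-51, 140), (-48, 141), (-45, 120), (-42, 119), (-39, 88), (-36, 5), (-33, 0), (-30, 0), (-27, 0), (-24, 0), (-21, 0), (-18, 347), (-15, 523), (-12, 0), (-9, 0), (-6, 0), (-3, 0), (0, 0), (3, 0), (6, 0), (9, 0), (12, 0), (15, 0), (18, 0), (21, 0), (24, 0), (27, 0)]
```

View pics/d3.png

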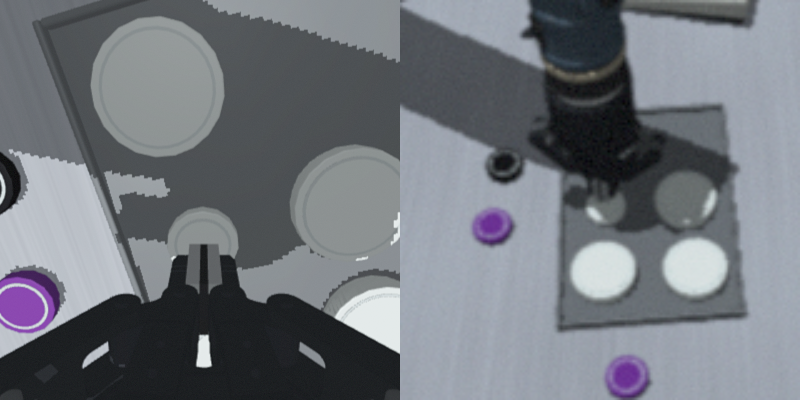

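The tips are held about 20 mm above the middle of the small dish's lid (wrist crop 203,240). The dish hasn't moved, there is no contact, and the hold has lasted 2.5 s. Handing in.

```bash
python3 -c "from cell import sign_off; print(sign_off())"
```

```text
the job is handed in; nothing more can be done
None
```

The oblong key was pressed right down to its stop and came back up, and the arm finished still pointing about 20 mm above the middle of the smallest dish's lid after a 2.5 s hold; the job is handed in, but `sign_off()` returned no verdict.

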